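# Make up two sample kits

### The arm

A 6-joint arm with a two-finger parallel gripper is mounted at the origin on a cart in front of the work surface, level with it; the furniture and walls round the work are solid. World frame = base frame: x ahead of the robot, y to its left, z up, the work surface at z = 0. Lengths are in m, angles in degrees, forces in N, time in s.
With the tool pointing down it reaches from about 0.35 to 0.875 m from the base axis. Payload 4.2 kg.
Tool frame: the origin (TCP) lies where the fingers leave the gripper's body, on its centre line; the fingertips stand 70 mm ahead of it and the grasp point (between the pads) lies 51 mm ahead of it; z points along the fingers, y is the direction in which the jaws open and shut (so a half turn about z gives the same grasp; the last joint's range is limited). The gripper opens to 87 mm and grips with 3 to 60 N. Pads are 19 mm wide; open, the fingers measure 117 mm over their backs; the gripper's body (75 mm by 190 mm) begins 51 mm behind the grasp point.
Start: joints at [-50.844, 22.042, 0.453, 0, -68.411, -14.817], TCP at [0.258, -0.569, 0.292] pointing down, gripper open.
Joint ranges: [-179.83, 179.83], [-69.29, 118.12], [-61.27, 80.66], [-181.25, 117.63], [-171.15, -9.14], [-177.46, 177.46]. Speed limits (degrees/s): [159.86, 159.86, 180, 180, 180, 180].

### API

Orientations are given as a 3x3 rotation matrix whose columns are the frame's x, y, z axes.
In Python, from station import sense, capture, camera_model, finish_job gives the robot as it stands.
- The arm moves only by the shell command python3 -m inch 'ROWS'. ROWS is JSON, a list of rows, each an object with "hand": the closure, from 0 (fully open) to 1 (shut); "slide": the shift along the world's x, y, z in cm, a list of three; "yaw": the turn about the world's z in rad. A call has 1 to 10 rows; each row is the pose to reach, as a shift and turn from the pose commanded when the call began; what a row does not reach only later rows make up. A row lasts 1/8 s, in which the tool goes at most 62.5 mm and 10.7 degrees, less where a joint would pass 70% of its speed; a pose out of reach is approached as far as the arm can. A call with a gripper value outside its range is refused whole. The fingers move at their own pace and stop on an object; the grip force is fixed at half the most. Time passes only in rows, so rows that repeat a pose let the fingers close. It gives the time, the measured TCP pose, the force and the opening at its end, in the units of the state.
- sense(): the state, without advancing time (a new reading comes with each control period).
- capture(name): name is "scene" or "top" or "wrist"; returns the picture (400x640x3 uint8, blue, green, red); there is no depth.
- camera_model(name): a dict with "mtx" (3x3 intrinsics, pixels), "xyz" and "orientation" of the camera in the world; the wrist camera has in their place "tool_from_camera" (4x4, takes a point from camera to tool coordinates, whose origin is the TCP and whose axes are the flange's). Camera axes: x right, y up, looking along -z (the intrinsics and any distortion apply to the point x, -y, -z); pixel columns grow to the right and rows downward; lengths in m; the calibration is good to about 2 mm. The wrist camera is an equidistant fisheye: a pixel r from the principal point sees the ray r / f radians off the axis. A picture is of the moment at which its call begins: read the wrist's pose just before it. camera_model takes no time and is no camera call.
- finish_job(): hands the job in, once; it reports no verdict.
The state is a dict: "time_s": time; "joints": joint angles; "joint_velocities": joint speeds; "effort": joint torques, N m; "tcp_pos": TCP position; "ee_rot": TCP orientation; "wrist_force": force on the tool from outside, world axes, zero at the start; "moment": the same for the moment, N m; "gripper_width": opening from 0.0 (shut) to 1.0 (fully open).
Only numpy, scipy, OpenCV 4.12 (cv2) and the standard library are available. Lean on these libraries where they do the work, as an engineer would, in place of code of your own. Each camera call takes 0.05 s, during which the arm holds its last target. There are 200 camera calls.

### The job

Make up two kits from the stock on the bench: in the larger tray stand the medium brown bottle in one bay and the two tapered cups in the other, the smaller cup nested fully home in the larger; in the smaller tray stand the small bottle in one bay and the little vial in the other. Everything stands flat and upright in its bay (either bay will do), and bottles and vial are set down, not dropped. Leave the tallest bottle where it stands.

Things in the scene. Friction and masses are not known exactly. Their poses are not given: they have to be found in the camera images.
- large_tray: The larger of the two flat aluminium kit trays, fixed to the worktop, 172 (x) x 88 (y) mm. Origin: centre of its underside. Its own x axis runs along its length. One cross wall at the middle divides it into two open square bays, each 80 x 80 mm inside, centred at x = +42 and x = -42 mm, y = 0. Walls 4 mm thick and 16 mm high (from the worktop), floor 3 mm thick.
- small_tray: The smaller of the two flat aluminium kit trays, fixed to the worktop, 136 (x) x 70 (y) mm, same make. Origin: centre of its underside. Its own x axis runs along its length. One cross wall divides it into two open square bays, each 62 x 62 mm inside, centred at x = +33 and x = -33 mm, y = 0. Walls 4 mm thick and 16 mm high, floor 3 mm thick.
- medium_bottle: Medium screw-cap bottle (brown glass, black cap), 56 mm in diameter, 118 mm high; round body up to 100 mm, cap 38 mm in diameter above; 0.2 kg. Origin: centre of its underside; z up. 
- small_bottle: Small screw-cap bottle (white, red cap), 48 mm in diameter, 96 mm high; round body up to 78 mm, cap 34 mm in diameter above; 0.12 kg. Origin: centre of its underside; z up. 
- vial: Little screw-cap vial, 24 mm in diameter, 48 mm high, cap of the same width from 36 mm up; 20 g. Origin: centre of its underside; z up. 
- large_cup: Larger open tapered white plastic cup (wide and low), 68 mm high: 48 mm in diameter at the foot, widening to 59 mm, then an upright band round the rim 64 mm in diameter from 50 to 68 mm, good to grip from outside. Wall 2.5 mm, inner floor 4 mm above the underside (about 43 mm wide there), mouth 59 mm inside, 54 below the band. 50 g. Origin: centre of its underside; z up. 
- small_cup: Smaller open tapered white plastic cup (slender, taller), 98 mm high: 36 mm in diameter at the foot, widening to 46 mm, then an upright band round the rim 50 mm in diameter from 78 to 98 mm, good to grip from outside. Fully nested, its foot stands on the inner floor of the larger cup (4 mm up), 3 to 4 mm play all round. 40 g. Origin: centre of its underside; z up. 
- tall_bottle: Tallest screw-cap bottle (white, blue cap), 64 mm in diameter, 135 mm high; it stands among the stock but is no part of either kit. Origin: centre of its underside; z up. 
Not all that is in view belongs to the job. Leave any turquoise look-alike of the large_cup alone.

How it is judged:
By the outcome, as a careful person would: the job done as asked, in the order asked, and still so for the second after the job is handed in, with the robot touching nothing.
It also fails if it takes over 128 s, if anything falls off the work surface, if the arm or the gripper's body presses on something with over 40 N, if the wrist force passes 120 N, or if a joint passes its speed limit or range.

## Working session

There is one attempt and no reset: what is moved stays moved. The work goes in short steps, Python scripts to look and compute and a shell command to move; the robot and the scene stay as the last step left them, time stands still between calls to the robot, and variables do not carry over. Pictures are saved under pics/ and viewed, about 12 in all and at most 16, crops included, and the job is handed in when it is done.

```bash
mkdir -p pics; ls; python3 - <<'E'
from station import *
import cv2,numpy as np
np.set_printoptions(precision=4,suppress=True)
for n in("scene","top"):
    im=capture(n); cv2.imwrite(f"pics/{n}0.png",im); m=camera_model(n); print(n,m)
print(camera_model("wrist"))
s=sense();print(s)
E
```

```text
pics
scene {'mtx': array([[412.3071,   0.    , 315.06  ],
       [  0.    , 412.3071, 194.9276],
       [  0.    ,   0.    ,   1.    ]]), 'xyz': array([-0.0683,  0.6359,  0.5632]), 'orientation': array([[-0.7776,  0.3027, -0.5511],
       [-0.6286, -0.3952,  0.6698],
       [-0.0151,  0.8673,  0.4976]])}
top {'mtx': array([[466.0467,   0.    , 312.7247],
       [  0.    , 466.0467, 200.8443],
       [  0.    ,   0.    ,   1.    ]]), 'xyz': array([ 0.3142, -0.0422,  1.444 ]), 'orientation': array([[ 0.0266,  0.9899, -0.1392],
       [-0.9995,  0.0288,  0.0134],
       [ 0.0173,  0.1387,  0.9902]])}
{'mtx': array([[309.7069,   0.    , 322.3373],
       [  0.    , 309.7069, 201.9922],
       [  0.    ,   0.    ,   1.    ]]), 'tool_from_camera': array([[-0.    ,  0.9571,  0.2897,  0.0806],
       [ 1.    , -0.0001,  0.0003, -0.0003],
       [ 0.0003,  0.2897, -0.9571, -0.0929],
       [ 0.    ,  0.    ,  0.    ,  1.    ]])}
{'time_s': 0.1, 'joints': array([-50.8431,  22.0876,   0.3897,  -0.0233, -68.4092, -14.8151]), 'joint_velocities': array([ 0.0497, -0.0923,  0.2945, -0.0544, -0.0107,  0.0069]), 'effort': array([ -0.0001, -39.1691,  18.7934,   4.2319,   0.0134,  -0.0001]), 'tcp_pos': array([ 0.2575, -0.5691,  0.2913]), 'ee_rot': array([[-0.9112, -0.412 , -0.0009],
       [-0.412 ,  0.9112,  0.0017],
       [ 0.0001,  0.0019, -1.    ]]), 'wrist_force': array([ 0.2581, -1.0459, -0.4063]), 'moment': array([ 0.0125, -0.0034, -0.0043]), 'gripper_width': 1.0006793850342774}
```

View pics/top0.png

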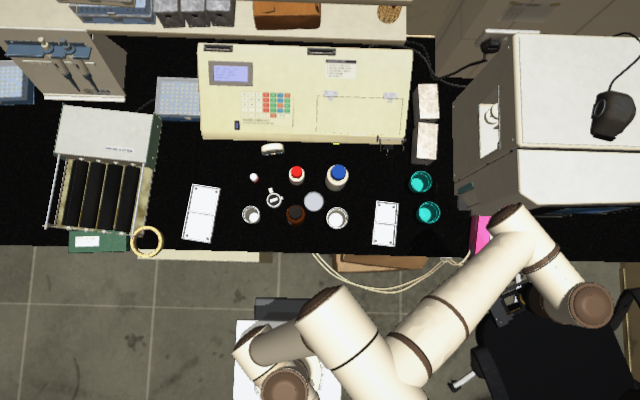

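View pics/scene0.png

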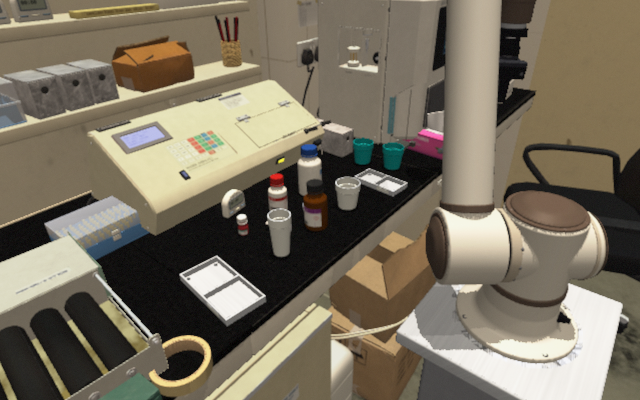

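The top view shows the large tray near (202,212) and the small tray near (385,223). The vial is at (254,177), the small bottle at (297,174) and the tall blue one at (338,175). The brown bottle is at (295,214), with white cups at (251,214), slender, and (337,217), wide. The turquoise look-alikes are at (420,181) and (429,212). I don't know yet what the items at (274,200) and (313,201) are, so I'll enlarge.

```bash
cat > h.py <<'E'
from station import *
import cv2,numpy as np
np.set_printoptions(precision=4,suppress=True)
def ray(n,u,v,s=None):
    m=camera_model(n);K=m["mtx"]
    x,y=(u-K[0,2])/K[0,0],(v-K[1,2])/K[1,1]
    if n=="wrist":
        r=np.hypot(x,y)+1e-12; d=np.array([np.sin(r)*x/r,-np.sin(r)*y/r,-np.cos(r)])
        T=m["tool_from_camera"];R=s["ee_rot"]
        return s["tcp_pos"]+R@T[:3,3], R@T[:3,:3]@d
    return m["xyz"], m["orientation"]@np.array([x,-y,-1])
def pt(n,u,v,z,s=None):
    o,d=ray(n,u,v,s); return o+d*(z-o[2])/d[2]
def proj(n,p,s=None):
    m=camera_model(n);K=m["mtx"]
    if n=="wrist":
        T=m["tool_from_camera"];c=T[:3,:3].T@(s["ee_rot"].T@(np.array(p)-s["tcp_pos"])-T[:3,3])
        x,y,z=c[0],-c[1],-c[2];t=np.arctan2(np.hypot(x,y),z);f=t/(np.hypot(x,y)+1e-12)
        return np.array([K[0,0]*x*f+K[0,2],K[1,1]*y*f+K[1,2]])
    c=m["orientation"].T@(np.array(p)-m["xyz"])
    return np.array([K[0,0]*c[0]/-c[2]+K[0,2],K[1,1]*c[1]/c[2]+K[1,2]])
E
python3 - <<'E'
from h import *
t=cv2.imread("pics/top0.png");s=cv2.imread("pics/scene0.png")
a=cv2.resize(t[130:255,170:420],None,fx=3.2,fy=3.2,interpolation=cv2.INTER_CUBIC)
b=cv2.resize(s[130:330,170:420],(250,200));b=cv2.resize(s[140:265,200:450],(800,400),interpolation=cv2.INTER_CUBIC)
cv2.imwrite("pics/c1.png",np.vstack([a,b])[:,:]if 0 else cv2.resize(np.vstack([a,b]),(600,600)))
# trays: bright region contours in top
g=cv2.cvtColor(t,cv2.COLOR_BGR2GRAY)
for nm,(x0,x1) in dict(L=(175,228),S=(365,405)).items():
    m=np.zeros_like(g);m[175:255,x0:x1]=(g[175:255,x0:x1]>110)*255
    c=max(cv2.findContours(m,0,2)[0],key=cv2.contourArea)
    q=cv2.boxPoints(cv2.minAreaRect(c));P=np.array([pt("top",*k,.016)[:2] for k in q])
    e=[np.linalg.norm(P[i]-P[i-1]) for i in range(4)]
    i=int(np.argmax(e));d=P[i]-P[i-1];print(nm,P.mean(0),"edges",np.array(e),"yaw",np.degrees(np.arctan2(d[1],d[0])),q.mean(0))
for nm,u,v,z in [("vial",254,177,.048),("sbot",297,173,.096),("tall",338,172,.135),("med",295,214,.118),("scup",251,214,.098),("lcup",337,217,.068),("key",274,200,.01),("disc",313,201,.005),("timer",272,149,.03)]:
    print(nm,pt("top",u,v,z))
E
```

```text
L [0.468  0.2822] edges [0.0901 0.1758 0.0917 0.1756] yaw -6.878278285051528 [200.4094 212.983 ]
S [ 0.452  -0.2869] edges [0.0727 0.1386 0.0737 0.1387] yaw 173.76092421056708 [385.2439 223.3049]
vial [0.5784 0.1194 0.048 ]
sbot [ 0.5851 -0.0119  0.096 ]
tall [ 0.5837 -0.13    0.135 ]
med [ 0.4611 -0.0104  0.118 ]
scup [0.4597 0.1175 0.098 ]
lcup [ 0.4613 -0.1342  0.068 ]
key [0.5149 0.0587 0.01  ]
disc [ 0.516  -0.0625  0.005 ]
timer [0.6719 0.0696 0.03  ]
```

View pics/c1.png

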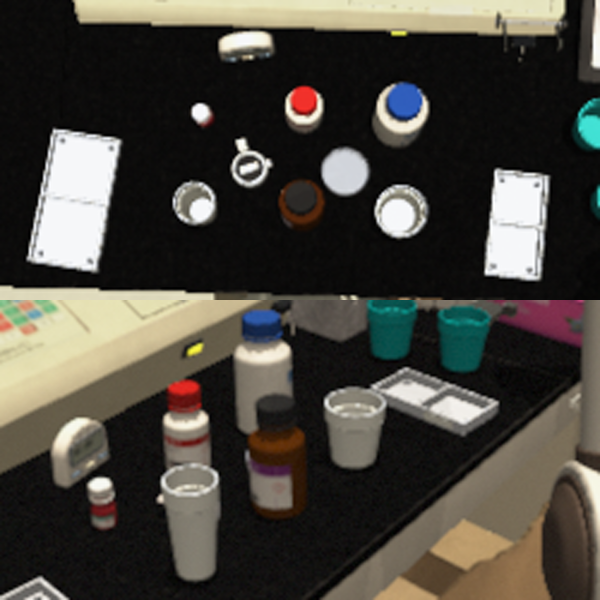

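The wide white cup is at (337,217), the slender one at (251,214) and the brown bottle at (295,214), all clear. The stopwatch at (274,200), the disc at (313,201) and the timer at (272,149) are bystanders. Next I move over the stock for a closer wrist view.

```bash
python3 -m inch '[{"hand":0,"slide":[2,5,1],"yaw":-0.1},{"hand":0,"slide":[4,10,3],"yaw":-0.2},{"hand":0,"slide":[6,15,4],"yaw":-0.3},{"hand":0,"slide":[8,20,4],"yaw":-0.424},{"hand":0,"slide":[10,25,4],"yaw":-0.424},{"hand":0,"slide":[12,30.5,4],"yaw":-0.424},{"hand":0,"slide":[14,36,4],"yaw":-0.424},{"hand":0,"slide":[16,41.5,4],"yaw":-0.424},{"hand":0,"slide":[18,47,4],"yaw":-0.424},{"hand":0,"slide":[20,52,4],"yaw":-0.424}]'
python3 -m inch '[{"hand":0,"slide":[0.4,3.9,0],"yaw":0},{"hand":0,"slide":[0.4,3.9,0],"yaw":0},{"hand":0,"slide":[0.4,3.9,0],"yaw":0}]'
cat > look.py <<'E'
from h import *
import sys
s=sense();im=capture("wrist");cv2.imwrite(f"pics/{sys.argv[1]}.png",im);np.savez(f"pics/{sys.argv[1]}.npz",**s)
print(s["tcp_pos"],s["ee_rot"].round(3).tolist(),s["gripper_width"],s["time_s"])
E
python3 look.py w1
```

```text
time_s: 1.35
tcp_pos: [0.4576, -0.0474, 0.3322]
ee_rot: [[-1.0, -0.002, -0.0], [-0.002, 1.0, 0.0], [0.0, 0.0, -1.0]]
wrist_force: [-0.6, -1.1, 0.8]
gripper_width: 0.999
time_s: 1.72
tcp_pos: [0.4613, -0.0106, 0.332]
ee_rot: [[-1.0, -0.001, -0.001], [-0.001, 1.0, -0.0], [0.001, -0.0, -1.0]]
wrist_force: [0.5, -1.1, 0.9]
gripper_width: 0.997
[ 0.4613 -0.0106  0.332 ] [[-1.0, -0.001, -0.001], [-0.001, 1.0, -0.0], [0.001, -0.0, -1.0]] 0.9974413318176633 1.725
```

View pics/w1.png

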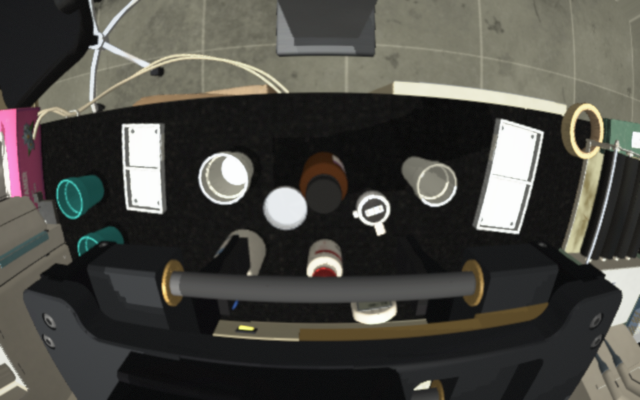

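The wrist view shows the brown bottle's cap at about (323,194), the large cup rim at (226,178), the small cup rim at (435,185), the large tray at (510,177), and the small tray at (143,168). I'll compare estimates from two views by mask.

```bash
python3 - <<'E'
from h import *
w=cv2.imread("pics/w1.png");s=dict(np.load("pics/w1.npz"));t=cv2.imread("pics/top0.png")
def tray(n,im,box,st=None):
    x0,y0,x1,y1=box;g=im[y0:y1,x0:x1].min(2)
    c=max(cv2.findContours((g>110).astype('u1')*255,0,1)[0],key=cv2.contourArea).reshape(-1,2)+[x0,y0]
    P=np.array([pt(n,*k,.016,st)[:2] for k in c],dtype=np.float32)
    r=cv2.minAreaRect(P*1000);print(n,np.array(r[0])/1000,r[1],r[2])
tray("wrist",w,(470,110,552,245),s);tray("wrist",w,(118,115,168,220),s)
# overlay
E0=dict(med=(.461,-.0104,[(.118,.019),(0,.028)]),scup=(.4597,.1175,[(.098,.025),(0,.018)]),lcup=(.4613,-.1342,[(.068,.032),(0,.024)]),sbot=(.5851,-.0119,[(.096,.017),(.0,.024)]),vial=(.5784,.1194,[(.048,.012),(0,.012)]))
A=np.linspace(0,2*np.pi,60)
def ov(n,im,st,box,f):
    x0,y0,x1,y1=box;o=cv2.resize(im[y0:y1,x0:x1],None,fx=f,fy=f,interpolation=cv2.INTER_CUBIC)
    o=np.clip(o.astype(float)*1.6+20,0,255).astype('u1')
    for k,(x,y,L) in E0.items():
        for (z,r),col in zip(L,[(0,255,0),(255,0,255)]):
            q=np.array([(proj(n,(x+r*np.cos(a),y+r*np.sin(a),z),st)-[x0,y0]+.5)*f for a in A]).astype(int)
            cv2.polylines(o,[q],True,col,1)
    return o
a=ov("wrist",w,s,(190,140,470,245),2.85);b=ov("top",t,None,(230,155,360,235),4.5)
W=800;o=np.zeros((a.shape[0]+b.shape[0],W,3),'u1');o[:a.shape[0],:a.shape[1]]=a[:,:W];o[a.shape[0]:,:b.shape[1]]=b
cv2.imwrite("pics/ov.png",cv2.resize(o,(int(W*600/max(600,o.shape[0])),min(600,o.shape[0]))));print(o.shape)
E
```

```text
wrist [0.4673 0.2801] (94.52224731445312, 174.63421630859375) 82.59459686279297
wrist [ 0.452  -0.2853] (76.79427337646484, 138.34043884277344) 84.81831359863281
(659, 800, 3)
```

View pics/ov.png

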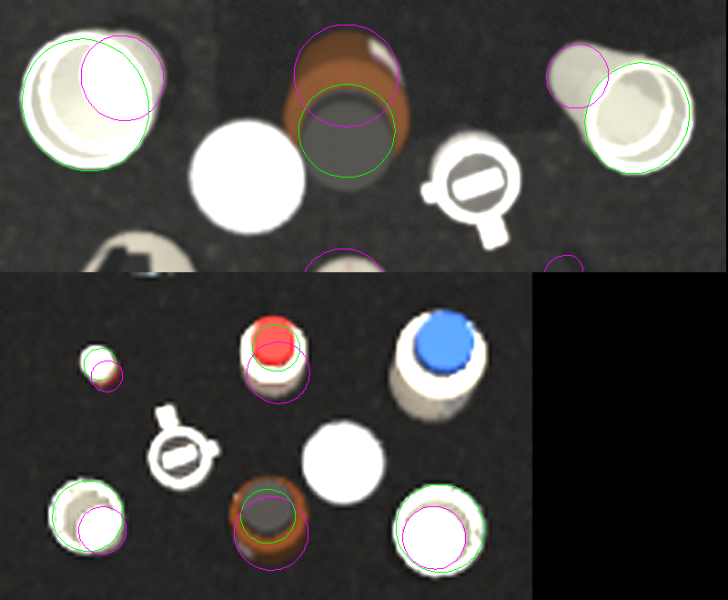

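Relative to the first picks, the brown bottle is about 5 mm further out in x, the small bottle 5 mm, the vial 3 mm, and both cups are within 2 mm. I'll grasp the medium bottle at (.4665, -.0105).

```bash
python3 -m inch '[{"hand":0,"slide":[0.5,0,-5],"yaw":0},{"hand":0,"slide":[0.5,0,-10],"yaw":0},{"hand":0,"slide":[0.5,0,-14],"yaw":0},{"hand":0,"slide":[0.5,0,-17.5],"yaw":0},{"hand":0,"slide":[0.5,0,-20.2],"yaw":0},{"hand":0,"slide":[0.5,0,-20.2],"yaw":0},{"hand":1,"slide":[0.5,0,-20.2],"yaw":0},{"hand":1,"slide":[0.5,0,-20.2],"yaw":0},{"hand":1,"slide":[0.5,0,-20.2],"yaw":0},{"hand":1,"slide":[0.5,0,-20.2],"yaw":0}]'
python3 -m inch '[{"hand":1,"slide":[0,0,0],"yaw":0},{"hand":1,"slide":[0,0,0],"yaw":0},{"hand":1,"slide":[0,0,0],"yaw":0},{"hand":1,"slide":[0,0,1],"yaw":0},{"hand":1,"slide":[0,0,3],"yaw":0}]'
```

```text
time_s: 3.02
tcp_pos: [0.4668, -0.0103, 0.1308]
ee_rot: [[-1.0, -0.001, 0.001], [-0.001, 1.0, 0.0], [-0.001, 0.0, -1.0]]
wrist_force: [0.6, -0.1, -0.0]
gripper_width: 0.631
time_s: 3.65
tcp_pos: [0.4655, -0.0107, 0.1597]
ee_rot: [[-1.0, -0.0, -0.004], [-0.0, 1.0, -0.001], [0.004, -0.001, -1.0]]
wrist_force: [-0.5, -0.4, -1.4]
gripper_width: 0.625
```

```bash
python3 -m inch '[{"hand":1,"slide":[0,0,4],"yaw":0},{"hand":1,"slide":[0,0,8],"yaw":0},{"hand":1,"slide":[0,3,10],"yaw":0},{"hand":1,"slide":[0.5,7,10],"yaw":0},{"hand":1,"slide":[1,11,10],"yaw":-0.05},{"hand":1,"slide":[2,15.5,10],"yaw":-0.1},{"hand":1,"slide":[3,20,10],"yaw":-0.124},{"hand":1,"slide":[4,24.5,10],"yaw":-0.124},{"hand":1,"slide":[4.3,27.5,9],"yaw":-0.124},{"hand":1,"slide":[4.3,28.6,7],"yaw":-0.124}]'
python3 -m inch '[{"hand":1,"slide":[0,0,-3],"yaw":0},{"hand":1,"slide":[0,0,-6],"yaw":0},{"hand":1,"slide":[0,0,-8],"yaw":0},{"hand":1,"slide":[0,0,-9],"yaw":0},{"hand":1,"slide":[0,0,-9.4],"yaw":0},{"hand":1,"slide":[0,0,-9.5],"yaw":0},{"hand":1,"slide":[0,0,-9.5],"yaw":0},{"hand":1,"slide":[0,0,-9.6],"yaw":0},{"hand":1,"slide":[0,0,-9.6],"yaw":0}]'; python3 look.py w2
```

```text
time_s: 4.9
tcp_pos: [0.5094, 0.2772, 0.2294]
ee_rot: [[-0.993, 0.122, -0.0], [0.122, 0.993, 0.0], [0.0, 0.0, -1.0]]
wrist_force: [-0.5, -0.8, -2.5]
gripper_width: 0.627
time_s: 6.02
tcp_pos: [0.5096, 0.2756, 0.1345]
ee_rot: [[-0.992, 0.123, 0.0], [0.123, 0.992, 0.0], [-0.0, 0.0, -1.0]]
wrist_force: [-0.1, 0.1, -2.3]
gripper_width: 0.624
[0.5096 0.2756 0.1345] [[-0.992, 0.123, 0.0], [0.123, 0.992, 0.0], [-0.0, 0.0, -1.0]] 0.6241330557228084 6.025
```

View pics/w2.png

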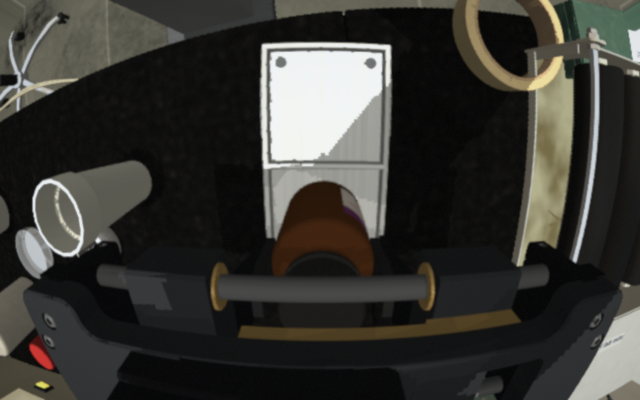

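The bottle is centred in the far bay, and the near bay (325,105) is empty. I'll lower it the last bit until it touches.

```bash
python3 -m inch '[{"hand":1,"slide":[0,0,-0.05],"yaw":0},{"hand":1,"slide":[0,0,-0.1],"yaw":0},{"hand":1,"slide":[0,0,-0.1],"yaw":0}]'
```

```text
time_s: 6.45
tcp_pos: [0.5098, 0.2756, 0.1338]
ee_rot: [[-0.992, 0.123, 0.001], [0.123, 0.992, 0.0], [-0.001, 0.0, -1.0]]
wrist_force: [-1.7, -0.9, 2.7]
gripper_width: 0.622
```

```bash
python3 -m inch '[{"hand":0,"slide":[0,0,0],"yaw":0},{"hand":0,"slide":[0,0,0],"yaw":0},{"hand":0,"slide":[0,0,0],"yaw":0},{"hand":0,"slide":[0,0,0],"yaw":0},{"hand":0,"slide":[0,0,2],"yaw":0},{"hand":0,"slide":[0,0,6],"yaw":0},{"hand":0,"slide":[0,0,11],"yaw":0},{"hand":0,"slide":[-1,-4,13],"yaw":0},{"hand":0,"slide":[-2,-9,13],"yaw":0.05},{"hand":0,"slide":[-3,-14,13],"yaw":0.1}]'
python3 -m inch '[{"hand":0,"slide":[-1,-5,0],"yaw":0.024},{"hand":0,"slide":[-2,-10,0],"yaw":0.024},{"hand":0,"slide":[-2,-15,0],"yaw":0.024},{"hand":0,"slide":[-2,-20,0],"yaw":0.024},{"hand":0,"slide":[-2,-24.5,0],"yaw":0.024},{"hand":0,"slide":[-2,-27,0],"yaw":0.024},{"hand":0,"slide":[-2,-27,0],"yaw":0.024},{"hand":0,"slide":[-2,-27,0],"yaw":0.024}]'; python3 look.py w3
```

```text
time_s: 7.7
tcp_pos: [0.4791, 0.1343, 0.2636]
ee_rot: [[-1.0, 0.021, 0.001], [0.021, 1.0, 0.001], [-0.001, 0.001, -1.0]]
wrist_force: [0.5, -0.2, -0.3]
gripper_width: 0.999
time_s: 8.7
tcp_pos: [0.4595, -0.1341, 0.2632]
ee_rot: [[-1.0, -0.001, 0.0], [-0.001, 1.0, 0.0], [-0.0, 0.0, -1.0]]
wrist_force: [-0.3, -0.4, -0.7]
gripper_width: 0.998
[ 0.4595 -0.1341  0.2632] [[-1.0, -0.001, 0.0], [-0.001, 1.0, 0.0], [-0.0, 0.0, -1.0]] 0.9975684959281111 8.7
```

View pics/w3.png

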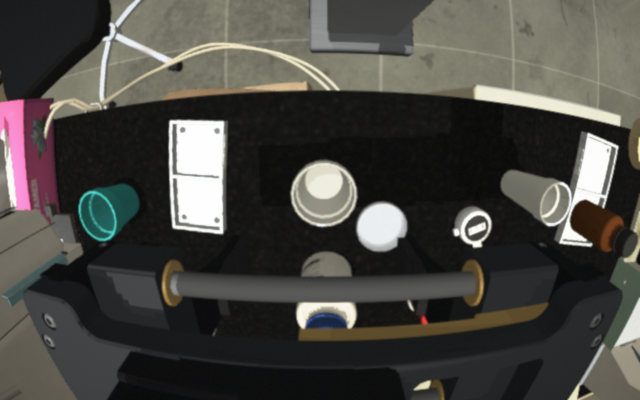

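The brown bottle stands in the tray at (600,225). The large cup's rim is centred near (324,193). I'll compute its position by fitting the ellipse.

```bash
cat > rim.py <<'E'
from h import *
def rim(name,box,z,thr=60):
    # outer top-rim circle: bright blob's hull mapped to plane z, min enclosing circle
    w=cv2.imread(f"pics/{name}.png");s=dict(np.load(f"pics/{name}.npz"));x0,y0,x1,y1=box
    m=(w[y0:y1,x0:x1].min(2)>thr).astype('u1')*255
    c=max(cv2.findContours(m,0,1)[0],key=cv2.contourArea).reshape(-1,2)+[x0,y0]
    P=np.array([pt("wrist",*k,z,s)[:2] for k in c],dtype=np.float32)
    (cx,cy),r=cv2.minEnclosingCircle(P*1000)
    print(name,"centre",cx/1000,cy/1000,"r",r/1000,"minus tcp",cx/1000-s["tcp_pos"][0],cy/1000-s["tcp_pos"][1], "bbox",c.min(0),c.max(0))
E
python3 -c "
from rim import *
rim('w3',(280,150,368,240),.068);print(pt('wrist',324,193.5,.068,dict(np.load('pics/w3.npz'))))"
```

```text
w3 centre 0.458595703125 -0.13411300659179687 r 0.03395506286621094 minus tcp -0.0009318114745155981 6.034985023467554e-06 bbox [290 160] [357 227]
[ 0.4578 -0.1332  0.068 ]
```

```bash
python3 -m inch '[{"hand":0,"slide":[-0.1,0,-5],"yaw":0},{"hand":0,"slide":[-0.1,0,-9],"yaw":0},{"hand":0,"slide":[-0.1,0,-13],"yaw":0},{"hand":0,"slide":[-0.1,0,-15.3],"yaw":0},{"hand":0,"slide":[-0.1,0,-15.3],"yaw":0},{"hand":1,"slide":[-0.1,0,-15.3],"yaw":0},{"hand":1,"slide":[-0.1,0,-15.3],"yaw":0},{"hand":1,"slide":[-0.1,0,-15.3],"yaw":0},{"hand":1,"slide":[-0.1,0,-15.3],"yaw":0},{"hand":1,"slide":[-0.1,0,-15.3],"yaw":0}]'
python3 -m inch '[{"hand":1,"slide":[0,0,0],"yaw":0},{"hand":1,"slide":[0,0,1],"yaw":0},{"hand":1,"slide":[0,0,3],"yaw":0}]'
```

```text
time_s: 10.0
tcp_pos: [0.459, -0.1344, 0.1111]
ee_rot: [[-1.0, -0.001, 0.001], [-0.001, 1.0, -0.0], [-0.001, -0.0, -1.0]]
wrist_force: [-0.5, 1.1, 5.6]
gripper_width: 0.723
time_s: 10.38
tcp_pos: [0.4579, -0.1345, 0.1402]
ee_rot: [[-1.0, -0.0, -0.002], [-0.0, 1.0, -0.0], [0.002, 0.0, -1.0]]
wrist_force: [-0.5, 0.6, -0.0]
gripper_width: 0.721
```

```bash
python3 -m inch '[{"hand":1,"slide":[0,0,4],"yaw":0},{"hand":1,"slide":[0,0,8],"yaw":0},{"hand":1,"slide":[0,3,11],"yaw":0},{"hand":1,"slide":[-0.5,8,11],"yaw":0},{"hand":1,"slide":[-1,13,11],"yaw":0},{"hand":1,"slide":[-1.5,18,11],"yaw":0},{"hand":1,"slide":[-2,23,11],"yaw":-0.04},{"hand":1,"slide":[-2.5,28,11],"yaw":-0.08},{"hand":1,"slide":[-3,33,11],"yaw":-0.124},{"hand":1,"slide":[-3.25,38,11],"yaw":-0.124}]'
python3 -m inch '[{"hand":1,"slide":[0,3.5,0],"yaw":0},{"hand":1,"slide":[0,4,-2],"yaw":0},{"hand":1,"slide":[0,4,-6],"yaw":0},{"hand":1,"slide":[0,4,-10],"yaw":0},{"hand":1,"slide":[0,4,-12.5],"yaw":0},{"hand":1,"slide":[0,4,-13.2],"yaw":0},{"hand":1,"slide":[0,4,-13.4],"yaw":0},{"hand":1,"slide":[0,4,-13.5],"yaw":0},{"hand":1,"slide":[0,4,-13.5],"yaw":0}]'
```

```text
time_s: 11.62
tcp_pos: [0.4254, 0.2469, 0.2507]
ee_rot: [[-0.992, 0.123, 0.0], [0.123, 0.992, 0.0], [-0.0, 0.0, -1.0]]
wrist_force: [0.5, -0.7, -0.4]
gripper_width: 0.725
time_s: 12.75
tcp_pos: [0.4264, 0.2859, 0.1162]
ee_rot: [[-0.992, 0.123, 0.001], [0.123, 0.992, 0.001], [-0.001, 0.002, -1.0]]
wrist_force: [-0.3, 0.2, -0.3]
gripper_width: 0.721
```

```bash
python3 -m inch '[{"hand":1,"slide":[0,0,-0.1],"yaw":0},{"hand":1,"slide":[0,0,-0.2],"yaw":0},{"hand":1,"slide":[0,0,-0.2],"yaw":0}]'
```

```text
time_s: 13.12
tcp_pos: [0.4262, 0.2858, 0.1141]
ee_rot: [[-0.992, 0.123, 0.001], [0.123, 0.992, 0.0], [-0.001, 0.0, -1.0]]
wrist_force: [-0.8, -0.6, 4.5]
gripper_width: 0.719
```

```bash
python3 -m inch '[{"hand":0,"slide":[0,0,0],"yaw":0},{"hand":0,"slide":[0,0,0],"yaw":0},{"hand":0,"slide":[0,0,0],"yaw":0},{"hand":0,"slide":[0,0,0],"yaw":0},{"hand":0,"slide":[0,0,3],"yaw":0},{"hand":0,"slide":[0,0,7],"yaw":0},{"hand":0,"slide":[0,0,12],"yaw":0},{"hand":0,"slide":[1,-4,15],"yaw":0.05},{"hand":0,"slide":[2,-9,15],"yaw":0.1},{"hand":0,"slide":[3.2,-14,15],"yaw":0.124}]'
python3 -m inch '[{"hand":0,"slide":[0,-2.8,0],"yaw":0},{"hand":0,"slide":[0,-2.8,0],"yaw":0},{"hand":0,"slide":[0,-2.8,0],"yaw":0}]'; python3 look.py w4
```

```text
time_s: 14.38
tcp_pos: [0.4581, 0.1444, 0.2638]
ee_rot: [[-1.0, -0.003, 0.001], [-0.003, 1.0, 0.001], [-0.001, 0.001, -1.0]]
wrist_force: [0.8, 0.0, -0.4]
gripper_width: 1.001
time_s: 14.75
tcp_pos: [0.4582, 0.118, 0.2633]
ee_rot: [[-1.0, -0.001, 0.0], [-0.001, 1.0, 0.0], [-0.0, 0.0, -1.0]]
wrist_force: [0.2, 0.5, -1.3]
gripper_width: 1.004
[0.4582 0.118  0.2633] [[-1.0, -0.001, 0.0], [-0.001, 1.0, 0.0], [-0.0, 0.0, -1.0]] 1.0036202421005036 14.75
```

View pics/w4.png

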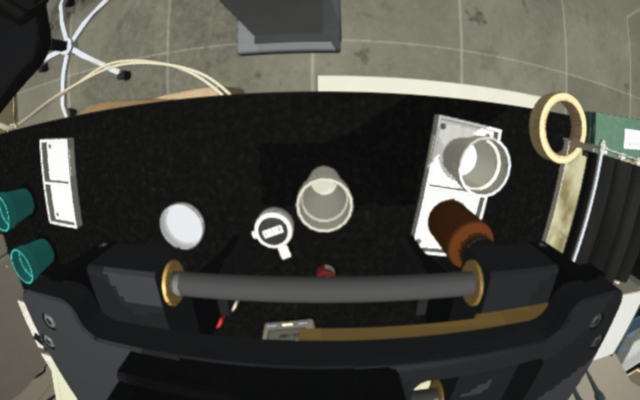

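The large cup stands in the near bay at (478,165), with the bottle behind it. The small cup's rim is at about (325,203).

```bash
python3 -c "
from rim import *
rim('w4',(288,160,362,245),.098);s=dict(np.load('pics/w4.npz'))
for q in[(325,203),(325,232),(296,203),(354,203)]:print(pt('wrist',*q,.098,s))
print(proj('wrist',(.459,.1165,.098),s),proj('wrist',(.434,.1165,.098),s),proj('wrist',(.484,.1165,.098),s))"
```

```text
w4 centre 0.4544701232910156 0.11840068817138671 r 0.030370618820190428 minus tcp -0.003776978795387409 0.0004373932976680789 bbox [295 166] [353 232]
[0.457  0.1197 0.098 ]
[0.4843 0.1198 0.098 ]
[0.457  0.0943 0.098 ]
[0.4569 0.1451 0.098 ]
[321.3599 205.2374] [321.3589 177.2471] [321.3658 231.7243]
```

```bash
python3 -m inch '[{"hand":0,"slide":[0,0.1,-4],"yaw":0},{"hand":0,"slide":[0,0.1,-8],"yaw":0},{"hand":0,"slide":[0,0.1,-11],"yaw":0},{"hand":0,"slide":[0,0.1,-12.2],"yaw":0},{"hand":0,"slide":[0,0.1,-12.2],"yaw":0},{"hand":1,"slide":[0,0.1,-12.2],"yaw":0},{"hand":1,"slide":[0,0.1,-12.2],"yaw":0},{"hand":1,"slide":[0,0.1,-12.2],"yaw":0},{"hand":1,"slide":[0,0.1,-12.2],"yaw":0},{"hand":1,"slide":[0,0.1,-12.2],"yaw":0}]'
python3 -m inch '[{"hand":1,"slide":[0,0,0],"yaw":0},{"hand":1,"slide":[0,0,0],"yaw":0},{"hand":1,"slide":[0,0,4],"yaw":0},{"hand":1,"slide":[0,0,8],"yaw":0},{"hand":1,"slide":[0,0,11.5],"yaw":0},{"hand":1,"slide":[-1,3,12],"yaw":-0.04},{"hand":1,"slide":[-2,6,12],"yaw":-0.08},{"hand":1,"slide":[-3.2,9,12],"yaw":-0.124},{"hand":1,"slide":[-3.2,9,12],"yaw":-0.124},{"hand":1,"slide":[-3.2,9,12],"yaw":-0.124}]'; python3 look.py w5
```

```text
time_s: 16.05
tcp_pos: [0.4582, 0.1186, 0.1415]
ee_rot: [[-1.0, -0.001, 0.001], [-0.001, 1.0, 0.0], [-0.001, 0.0, -1.0]]
wrist_force: [0.1, 0.5, 1.8]
gripper_width: 0.57
time_s: 17.3
tcp_pos: [0.4259, 0.2082, 0.2609]
ee_rot: [[-0.992, 0.122, -0.001], [0.122, 0.992, -0.001], [0.001, -0.001, -1.0]]
wrist_force: [-0.7, 0.1, -0.3]
gripper_width: 0.573
[0.4259 0.2082 0.2609] [[-0.992, 0.122, -0.001], [0.122, 0.992, -0.001], [0.001, -0.001, -1.0]] 0.5727652264791346 17.3
```

View pics/w5.png

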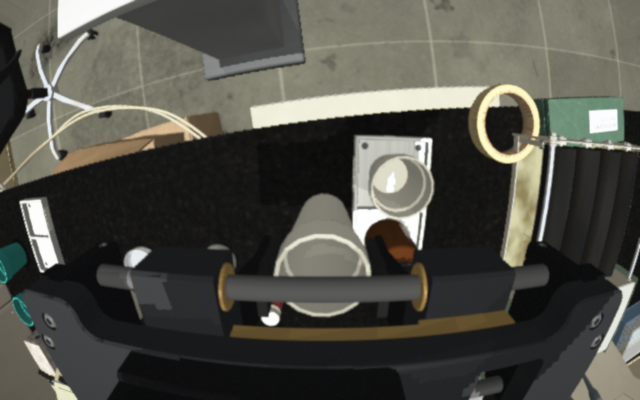

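Held small cup: its rim spans columns 274–371. Large cup rim: columns 371–434, rows 156–217. I'll work out the offset between them.

```bash
python3 -c "
from h import *
s=dict(np.load('pics/w5.npz'));n='wrist'
L=[pt(n,*q,.071,s)[:2] for q in[(371,186.5),(434,186.5),(402.5,156),(402.5,217)]]
print(np.array(L));c=np.array([(L[0]+L[1])/2,(L[2]+L[3])/2]);print(c)
z=.098+.2609-.1415
print(pt(n,274,280,z,s),pt(n,371,280,z,s)); 
for x in(.42,.426,.432): print(x,[proj(n,(x+a,.2082+b,z),s).round(1).tolist() for a,b in[(-.025,0),(.025,0),(0,-.025),(0,.025)]])
A=np.linspace(0,6.3,60);im=cv2.imread('pics/w5.png')
for (x,y,zz,r) in[(.4261,.2082,z,.025),(.4261,.2858,.071,.032)]:
    q=np.array([proj(n,(x+r*np.cos(a),y+r*np.sin(a),zz),s)*3.5-[250*3.5,140*3.5] for a in A]).astype(int)
    if r==.025: o=cv2.resize(im[140:310,250:450],None,fx=3.5,fy=3.5)
    cv2.polylines(o,[q],True,(0,0,255),1)
cv2.imwrite('pics/ov5.png',o)"
```

```text
[[0.4213 0.2543]
 [0.4285 0.3175]
 [0.3953 0.2869]
 [0.456  0.2836]]
[[0.4249 0.2859]
 [0.4256 0.2853]]
[0.4256 0.1825 0.2174] [0.4316 0.232  0.2174]
0.42 [[315.8, 219.2], [328.0, 306.0], [273.3, 270.6], [372.1, 260.0]]
0.426 [[317.4, 231.0], [329.3, 314.6], [275.5, 280.6], [372.7, 270.3]]
0.432 [[319.0, 242.4], [330.5, 322.9], [277.7, 290.2], [373.3, 280.3]]
```

View pics/ov5.png

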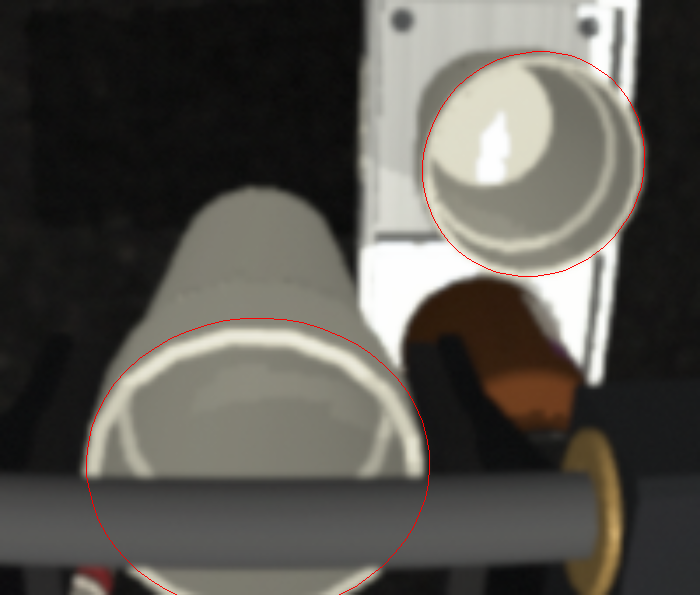

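The held cup sits about 1.3 mm ahead (+x) of the TCP and the large cup is at about (.4252,.2857). I'll insert with the TCP at (.424,.2858), in steps.

```bash
python3 -m inch '[{"hand":1,"slide":[-0.1,4,0],"yaw":0},{"hand":1,"slide":[-0.2,7,0],"yaw":0},{"hand":1,"slide":[-0.2,7.75,0],"yaw":0},{"hand":1,"slide":[-0.2,7.75,-1],"yaw":0},{"hand":1,"slide":[-0.2,7.75,-3.5],"yaw":0},{"hand":1,"slide":[-0.2,7.75,-6],"yaw":0},{"hand":1,"slide":[-0.2,7.75,-8],"yaw":0},{"hand":1,"slide":[-0.2,7.75,-9],"yaw":0},{"hand":1,"slide":[-0.2,7.75,-9],"yaw":0}]'
python3 -m inch '[{"hand":1,"slide":[0,0,-0.5],"yaw":0},{"hand":1,"slide":[0,0,-1],"yaw":0},{"hand":1,"slide":[0,0,-1.5],"yaw":0},{"hand":1,"slide":[0,0,-1.8],"yaw":0},{"hand":1,"slide":[0,0,-2],"yaw":0},{"hand":1,"slide":[0,0,-2],"yaw":0}]'
```

```text
time_s: 18.48
tcp_pos: [0.424, 0.2851, 0.1706]
ee_rot: [[-0.992, 0.124, -0.001], [0.124, 0.992, -0.002], [0.001, -0.002, -1.0]]
wrist_force: [0.1, -0.6, 0.4]
gripper_width: 0.573
time_s: 19.23
tcp_pos: [0.4241, 0.2861, 0.1511]
ee_rot: [[-0.992, 0.123, -0.0], [0.123, 0.992, -0.0], [0.0, -0.0, -1.0]]
wrist_force: [-0.2, 0.2, 0.1]
gripper_width: 0.569
```

```bash
python3 -m inch '[{"hand":1,"slide":[0,0,-0.1],"yaw":0},{"hand":1,"slide":[0,0,-0.2],"yaw":0},{"hand":1,"slide":[0,0,-0.25],"yaw":0},{"hand":1,"slide":[0,0,-0.3],"yaw":0},{"hand":1,"slide":[0,0,-0.3],"yaw":0}]'
```

```text
time_s: 19.85
tcp_pos: [0.4242, 0.2861, 0.1485]
ee_rot: [[-0.992, 0.123, 0.0], [0.123, 0.992, 0.0], [-0.0, 0.0, -1.0]]
wrist_force: [-0.5, 0.0, 1.1]
gripper_width: 0.571
```

Contact came at exactly the fully nested height (0.1485). I'll release and go to the small bottle, yawed 35° so the gripper body clears the tall bottle.

```bash
python3 -m inch '[{"hand":0,"slide":[0,0,0],"yaw":0},{"hand":0,"slide":[0,0,0],"yaw":0},{"hand":0,"slide":[0,0,0],"yaw":0},{"hand":0,"slide":[0,0,0],"yaw":0},{"hand":0,"slide":[0,0,3],"yaw":0},{"hand":0,"slide":[0,0,7],"yaw":0},{"hand":0,"slide":[0,0,11],"yaw":0},{"hand":0,"slide":[2,-4,12],"yaw":-0.1},{"hand":0,"slide":[4,-8,12],"yaw":-0.2},{"hand":0,"slide":[6.5,-12,12],"yaw":-0.3}]'
python3 -m inch '[{"hand":0,"slide":[2.5,-4,0],"yaw":-0.1},{"hand":0,"slide":[5,-8,0],"yaw":-0.187},{"hand":0,"slide":[7.5,-12,0],"yaw":-0.187},{"hand":0,"slide":[10,-16,0],"yaw":-0.187},{"hand":0,"slide":[10,-17.6,0],"yaw":-0.187},{"hand":0,"slide":[10,-17.6,0],"yaw":-0.187},{"hand":0,"slide":[10,-17.6,0],"yaw":-0.187}]'; python3 look.py w6
```

```text
time_s: 21.1
tcp_pos: [0.4893, 0.165, 0.2687]
ee_rot: [[-0.911, 0.413, 0.001], [0.413, 0.911, 0.001], [-0.0, 0.001, -1.0]]
wrist_force: [1.1, 0.4, -0.2]
gripper_width: 0.999
time_s: 21.98
tcp_pos: [0.5886, -0.0091, 0.2684]
ee_rot: [[-0.82, 0.572, 0.0], [0.572, 0.82, 0.0], [0.0, 0.0, -1.0]]
wrist_force: [0.6, -0.5, -0.1]
gripper_width: 1.002
[ 0.5886 -0.0091  0.2684] [[-0.82, 0.572, 0.0], [0.572, 0.82, 0.0], [0.0, 0.0, -1.0]] 1.001925676126461 21.975
```

View pics/w6.png

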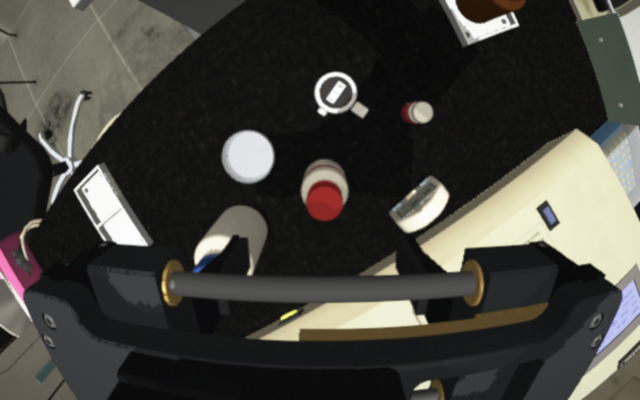

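```bash
python3 -c "
from h import *
s=dict(np.load('pics/w6.npz'))
print('cap',pt('wrist',324,201.5,.096,s),'vial',pt('wrist',424,112,.048,s))
for q in[(450,225),(490,195),(580,133)]:print(q,[pt('wrist',*q,z,s)[:2].round(3).tolist() for z in(0,.06,.12)])
w=cv2.imread('pics/w6.png').astype(int);m=(w[...,2]>110)&(w[...,1]<70);m[:,:290]=0;m[:,360:]=0
v,u=np.nonzero(m);print(u.min(),u.max(),v.min(),v.max(),u.mean(),v.mean())"
```

```text
cap [ 0.5889 -0.0085  0.096 ] vial [0.5807 0.1234 0.048 ]
(450, 225) [[0.735, 0.094], [0.7, 0.084], [0.665, 0.075]]
(490, 195) [[0.733, 0.164], [0.698, 0.142], [0.663, 0.121]]
(580, 133) [[0.745, 0.354], [0.708, 0.302], [0.671, 0.249]]
306 342 181 219 324.13535353535354 201.91010101010102
```

The cap centre is at (324,202), so the bottle is at (.589,-.0085), within 1 mm of the TCP. The instrument's edge is clear of the gripper body. I'll descend and grip.

```bash
python3 -m inch '[{"hand":0,"slide":[0,0,-4],"yaw":0},{"hand":0,"slide":[0,0,-8],"yaw":0},{"hand":0,"slide":[0,0,-12],"yaw":0},{"hand":0,"slide":[0,0,-14.5],"yaw":0},{"hand":0,"slide":[0,0,-14.5],"yaw":0},{"hand":1,"slide":[0,0,-14.5],"yaw":0},{"hand":1,"slide":[0,0,-14.5],"yaw":0},{"hand":1,"slide":[0,0,-14.5],"yaw":0},{"hand":1,"slide":[0,0,-14.5],"yaw":0},{"hand":1,"slide":[0,0,-14.5],"yaw":0}]'
python3 -m inch '[{"hand":1,"slide":[0,0,0],"yaw":0},{"hand":1,"slide":[0,0,0],"yaw":0},{"hand":1,"slide":[0,0,1],"yaw":0},{"hand":1,"slide":[0,0,4],"yaw":0}]'
```

```text
time_s: 23.28
tcp_pos: [0.5894, -0.0098, 0.1236]
ee_rot: [[-0.82, 0.573, 0.001], [0.573, 0.82, 0.0], [-0.001, 0.001, -1.0]]
wrist_force: [-0.7, 0.8, 1.1]
gripper_width: 0.525
time_s: 23.78
tcp_pos: [0.5876, -0.0103, 0.162]
ee_rot: [[-0.819, 0.573, -0.006], [0.573, 0.819, -0.001], [0.004, -0.004, -1.0]]
wrist_force: [-0.3, 0.3, -1.5]
gripper_width: 0.52
```

```bash
python3 -m inch '[{"hand":1,"slide":[0,0,4],"yaw":0},{"hand":1,"slide":[0,0,8],"yaw":0},{"hand":1,"slide":[0,0,11.5],"yaw":0},{"hand":1,"slide":[-2,-3,12],"yaw":0.1},{"hand":1,"slide":[-4,-7,12],"yaw":0.2},{"hand":1,"slide":[-6,-11.5,12],"yaw":0.3},{"hand":1,"slide":[-8,-16,12],"yaw":0.4},{"hand":1,"slide":[-9.5,-20.5,12],"yaw":0.508},{"hand":1,"slide":[-10.4,-25,12],"yaw":0.508},{"hand":1,"slide":[-10.4,-28,12],"yaw":0.508}]'
python3 -m inch '[{"hand":1,"slide":[0,0,0],"yaw":0},{"hand":1,"slide":[0,0,-4],"yaw":0},{"hand":1,"slide":[0,0,-8],"yaw":0},{"hand":1,"slide":[0,0,-12],"yaw":0},{"hand":1,"slide":[0,0,-14],"yaw":0},{"hand":1,"slide":[0,0,-14],"yaw":0}]'; python3 look.py w7
```

```text
time_s: 25.02
tcp_pos: [0.4837, -0.2916, 0.2835]
ee_rot: [[-0.995, 0.104, -0.001], [0.104, 0.995, 0.0], [0.001, 0.0, -1.0]]
wrist_force: [0.5, 0.1, -1.2]
gripper_width: 0.523
time_s: 25.78
tcp_pos: [0.4841, -0.2889, 0.1418]
ee_rot: [[-0.995, 0.101, -0.004], [0.101, 0.995, 0.001], [0.005, 0.001, -1.0]]
wrist_force: [-0.1, 0.3, -1.5]
gripper_width: 0.525
[ 0.4841 -0.2889  0.1418] [[-0.995, 0.101, -0.004], [0.101, 0.995, 0.001], [0.005, 0.001, -1.0]] 0.5245643929724692 25.775
```

View pics/w7.png

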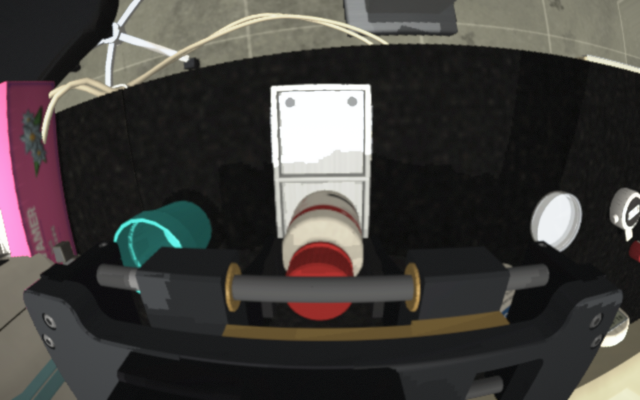

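```bash
python3 -c "
from h import *
s=dict(np.load('pics/w7.npz'))
print(pt('wrist',323,190,.019,s),[pt('wrist',321,r,.016,s)[0] for r in(85,90,175,181)],[pt('wrist',u,150,.016,s)[1] for u in(272,371)])"
python3 -m inch '[{"hand":1,"slide":[0,0,-1],"yaw":0},{"hand":1,"slide":[0,0,-1.4],"yaw":0},{"hand":1,"slide":[0,0,-1.5],"yaw":0},{"hand":1,"slide":[0,0,-1.5],"yaw":0}]'
```

```text
[ 0.4596 -0.2865  0.019 ] [np.float64(0.38514098098692073), np.float64(0.38868163371341213), np.float64(0.4491250701696215), np.float64(0.4535423944661102)] [np.float64(-0.3198630626121879), np.float64(-0.24943807061850884)]
time_s: 26.32
tcp_pos: [0.4852, -0.29, 0.1285]
ee_rot: [[-0.995, 0.102, 0.0], [0.102, 0.995, -0.0], [-0.0, -0.0, -1.0]]
wrist_force: [-0.1, -1.3, -0.4]
gripper_width: 0.519
```

```bash
python3 -m inch '[{"hand":1,"slide":[0,0,-0.1],"yaw":0},{"hand":1,"slide":[0,0,-0.15],"yaw":0},{"hand":1,"slide":[0,0,-0.2],"yaw":0},{"hand":1,"slide":[0,0,-0.2],"yaw":0}]'
```

```text
time_s: 26.82
tcp_pos: [0.4853, -0.2899, 0.1266]
ee_rot: [[-0.995, 0.102, 0.0], [0.102, 0.995, -0.0], [-0.0, -0.0, -1.0]]
wrist_force: [0.1, 0.8, 0.3]
gripper_width: 0.517
```

```bash
python3 -m inch '[{"hand":1,"slide":[0,0,-0.05],"yaw":0},{"hand":1,"slide":[0,0,-0.05],"yaw":0}]'
```

```text
time_s: 27.08
tcp_pos: [0.4855, -0.29, 0.1265]
ee_rot: [[-0.995, 0.102, 0.001], [0.102, 0.995, -0.0], [-0.001, -0.0, -1.0]]
wrist_force: [-0.6, 2.8, 6.1]
gripper_width: 0.52
```

```bash
python3 -m inch '[{"hand":0,"slide":[0,0,0],"yaw":0},{"hand":0,"slide":[0,0,0],"yaw":0},{"hand":0,"slide":[0,0,0],"yaw":0},{"hand":0,"slide":[0,0,0],"yaw":0},{"hand":0,"slide":[0,0,3],"yaw":0},{"hand":0,"slide":[0,0,7],"yaw":0},{"hand":0,"slide":[0,0,12],"yaw":0},{"hand":0,"slide":[1,4,14],"yaw":0.05},{"hand":0,"slide":[2,9,14],"yaw":0.103},{"hand":0,"slide":[3,14,14],"yaw":0.103}]'
python3 -m inch '[{"hand":0,"slide":[1,5,0],"yaw":0},{"hand":0,"slide":[2,10,0],"yaw":0},{"hand":0,"slide":[3.5,15,0],"yaw":0},{"hand":0,"slide":[5,20,0],"yaw":0},{"hand":0,"slide":[6.5,25,-1],"yaw":0},{"hand":0,"slide":[6.6,27.2,-3],"yaw":0},{"hand":0,"slide":[6.6,27.2,-4],"yaw":0},{"hand":0,"slide":[6.6,27.2,-4],"yaw":0},{"hand":0,"slide":[6.6,27.2,-4],"yaw":0}]'; python3 look.py w8
```

```text
time_s: 28.32
tcp_pos: [0.5152, -0.1487, 0.2661]
ee_rot: [[-1.0, -0.0, 0.001], [-0.0, 1.0, 0.0], [-0.001, 0.0, -1.0]]
wrist_force: [-0.5, 0.4, 0.5]
gripper_width: 0.992
time_s: 29.45
tcp_pos: [0.5814, 0.1212, 0.2265]
ee_rot: [[-1.0, 0.0, 0.001], [0.0, 1.0, 0.0], [-0.001, 0.0, -1.0]]
wrist_force: [-0.3, -0.3, -0.2]
gripper_width: 1.001
[0.5814 0.1212 0.2265] [[-1.0, 0.0, 0.001], [0.0, 1.0, 0.0], [-0.001, 0.0, -1.0]] 1.0010462148727934 29.45
```

View pics/w8.png

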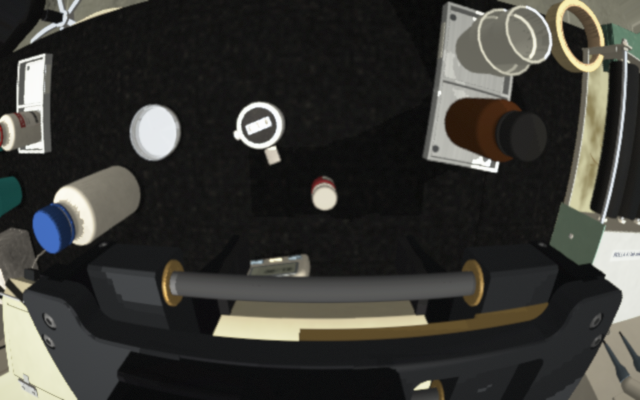

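The vial's cap is at about (324,196). The nested cups and both bottles stand in their trays.

```bash
python3 -c "
from h import *
s=dict(np.load('pics/w8.npz'))
w=cv2.imread('pics/w8.png').astype(int)[170:220,300:350];m=w.min(2)>100
v,u=np.nonzero(m);print(u.min()+300,u.max()+300,v.min()+170,v.max()+170)
print(pt('wrist',324.5,197,.048,s),pt('wrist',(u.min()+u.max())/2+300,v.max()+170.5,.048,s))"
```

```text
312 336 183 209
[0.5786 0.1225 0.048 ] [0.5906 0.1221 0.048 ]
```

```bash
python3 -m inch '[{"hand":0,"slide":[-0.25,0.1,-4],"yaw":0},{"hand":0,"slide":[-0.25,0.1,-8],"yaw":0},{"hand":0,"slide":[-0.25,0.1,-12],"yaw":0},{"hand":0,"slide":[-0.25,0.1,-13.8],"yaw":0},{"hand":0,"slide":[-0.25,0.1,-13.8],"yaw":0},{"hand":1,"slide":[-0.25,0.1,-13.8],"yaw":0},{"hand":1,"slide":[-0.25,0.1,-13.8],"yaw":0},{"hand":1,"slide":[-0.25,0.1,-13.8],"yaw":0},{"hand":1,"slide":[-0.25,0.1,-13.8],"yaw":0},{"hand":1,"slide":[-0.25,0.1,-13.8],"yaw":0}]'
python3 -m inch '[{"hand":1,"slide":[0,0,0],"yaw":0},{"hand":1,"slide":[0,0,0],"yaw":0},{"hand":1,"slide":[0,0,0],"yaw":0},{"hand":1,"slide":[0,0,0],"yaw":0}]'
```

```text
time_s: 30.75
tcp_pos: [0.5786, 0.1231, 0.0879]
ee_rot: [[-1.0, -0.001, 0.0], [-0.001, 1.0, 0.0], [-0.0, 0.0, -1.0]]
wrist_force: [-0.1, -0.2, 0.1]
gripper_width: 0.517
time_s: 31.25
tcp_pos: [0.5786, 0.123, 0.0878]
ee_rot: [[-1.0, -0.001, -0.0], [-0.001, 1.0, -0.0], [0.0, -0.0, -1.0]]
wrist_force: [0.4, -0.1, 1.0]
gripper_width: 0.245
```

```bash
python3 -m inch '[{"hand":1,"slide":[0,0,2],"yaw":0},{"hand":1,"slide":[0,0,6],"yaw":0},{"hand":1,"slide":[0,0,11],"yaw":0},{"hand":1,"slide":[-2,-2,15],"yaw":0},{"hand":1,"slide":[-5,-5,16],"yaw":0},{"hand":1,"slide":[-8,-9,16],"yaw":0},{"hand":1,"slide":[-11,-13,16],"yaw":0},{"hand":1,"slide":[-13.5,-17,16],"yaw":0},{"hand":1,"slide":[-15,-21,16],"yaw":0},{"hand":1,"slide":[-15.95,-25.5,16],"yaw":0}]'
python3 -m inch '[{"hand":1,"slide":[0,-5,0],"yaw":-0.05},{"hand":1,"slide":[0,-10,0],"yaw":-0.1},{"hand":1,"slide":[0,-14,0],"yaw":-0.103},{"hand":1,"slide":[0,-15.05,-2],"yaw":-0.103},{"hand":1,"slide":[0,-15.05,-6],"yaw":-0.103},{"hand":1,"slide":[0,-15.05,-10],"yaw":-0.103},{"hand":1,"slide":[0,-15.05,-13.5],"yaw":-0.103},{"hand":1,"slide":[0,-15.05,-15],"yaw":-0.103},{"hand":1,"slide":[0,-15.05,-15.3],"yaw":-0.103},{"hand":1,"slide":[0,-15.05,-15.3],"yaw":-0.103}]'; python3 look.py w9
```

```text
time_s: 32.5
tcp_pos: [0.4181, -0.1329, 0.2481]
ee_rot: [[-1.0, -0.002, 0.001], [-0.002, 1.0, 0.0], [-0.001, 0.0, -1.0]]
wrist_force: [0.2, -1.0, 1.2]
gripper_width: 0.245
time_s: 33.75
tcp_pos: [0.4199, -0.2826, 0.0957]
ee_rot: [[-0.995, 0.102, 0.002], [0.102, 0.995, -0.001], [-0.002, -0.001, -1.0]]
wrist_force: [-0.6, 0.6, -0.1]
gripper_width: 0.248
[ 0.4199 -0.2826  0.0957] [[-0.995, 0.102, 0.002], [0.102, 0.995, -0.001], [-0.002, -0.001, -1.0]] 0.24805480033043964 33.75
```

View pics/w9.png

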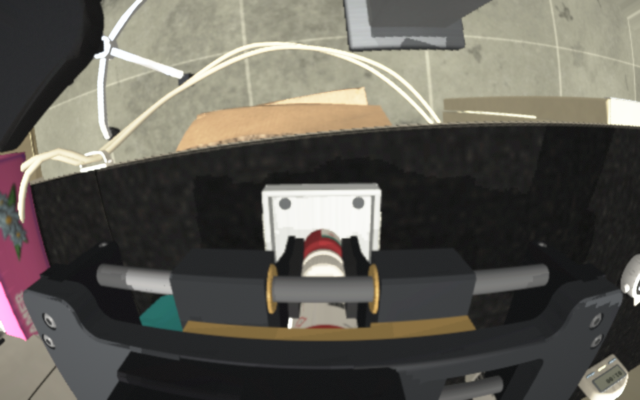

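The vial is held centred over the near bay. I'll lower it to contact.

```bash
python3 -m inch '[{"hand":1,"slide":[0,0,-0.2],"yaw":0},{"hand":1,"slide":[0,0,-0.3],"yaw":0},{"hand":1,"slide":[0,0,-0.4],"yaw":0},{"hand":1,"slide":[0,0,-0.45],"yaw":0},{"hand":1,"slide":[0,0,-0.45],"yaw":0}]'
python3 -m inch '[{"hand":1,"slide":[0,0,-0.05],"yaw":0},{"hand":1,"slide":[0,0,-0.05],"yaw":0}]'
```

```text
time_s: 34.42
tcp_pos: [0.4193, -0.2824, 0.0907]
ee_rot: [[-0.995, 0.102, 0.0], [0.102, 0.995, -0.0], [-0.0, -0.0, -1.0]]
wrist_force: [-0.9, 1.4, 4.8]
gripper_width: 0.246
time_s: 34.67
tcp_pos: [0.4193, -0.2825, 0.0906]
ee_rot: [[-0.995, 0.102, 0.001], [0.102, 0.995, -0.0], [-0.001, -0.0, -1.0]]
wrist_force: [-0.3, 2.2, 8.9]
gripper_width: 0.245
```

```bash
python3 -m inch '[{"hand":1,"slide":[0,0,0.05],"yaw":0},{"hand":0,"slide":[0,0,0.05],"yaw":0},{"hand":0,"slide":[0,0,0.05],"yaw":0},{"hand":0,"slide":[0,0,0.05],"yaw":0},{"hand":0,"slide":[0,0,0.05],"yaw":0},{"hand":0,"slide":[0,0,0.05],"yaw":0},{"hand":0,"slide":[0,0,2],"yaw":0},{"hand":0,"slide":[0,0,6],"yaw":0},{"hand":0,"slide":[0,0,11],"yaw":0},{"hand":0,"slide":[0,0,16],"yaw":0}]'
python3 -m inch '[{"hand":0,"slide":[0,5,2],"yaw":0},{"hand":0,"slide":[0,10,4],"yaw":0},{"hand":0,"slide":[0,15,6],"yaw":0},{"hand":0,"slide":[0,20,8],"yaw":0},{"hand":0,"slide":[0,25,10],"yaw":0},{"hand":0,"slide":[0,25,10],"yaw":0},{"hand":0,"slide":[0,25,10],"yaw":0}]'; python3 look.py w10; python3 - <<'E'
from h import *
a=cv2.imread("pics/w10.png");b=capture("scene")
b=cv2.resize(b[130:330,160:440],(560,400),interpolation=cv2.INTER_CUBIC)
a=cv2.resize(a[40:240],(640,200))
o=np.zeros((600,640,3),'u1');o[:200]=a;o[200:,:560]=b;cv2.imwrite("pics/fin.png",o)
E
```

```text
time_s: 35.92
tcp_pos: [0.4188, -0.2823, 0.2512]
ee_rot: [[-0.995, 0.102, -0.0], [0.102, 0.995, 0.0], [0.0, 0.0, -1.0]]
wrist_force: [0.3, -0.4, -0.1]
gripper_width: 0.996
time_s: 36.8
tcp_pos: [0.4187, -0.0324, 0.3493]
ee_rot: [[-0.995, 0.102, -0.001], [0.102, 0.995, 0.0], [0.001, -0.0, -1.0]]
wrist_force: [-0.4, -0.2, 0.7]
gripper_width: 0.999
[ 0.4187 -0.0324  0.3493] [[-0.995, 0.102, -0.001], [0.102, 0.995, 0.0], [0.001, -0.0, -1.0]] 0.9991509029040018 36.8
```

View pics/fin.png

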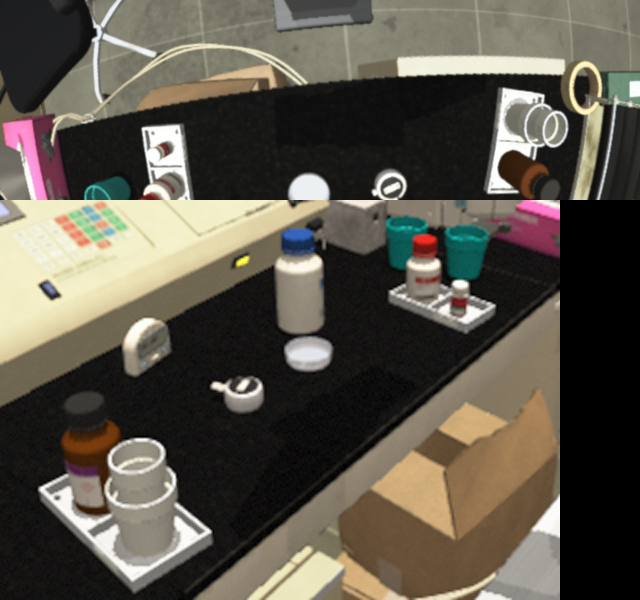

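Both kits stand upright in their bays. The small cup sits about 34 mm proud of the large cup's rim, as it should when fully home. The tall bottle and the other objects look undisturbed, so I'll hand in.

```bash
python3 -c "from station import *;print(finish_job())"
```

```text
the job is handed in; nothing more can be done
None
```

Both kits are made up and the job is handed in, at about 37 s on the robot's clock (limit 128 s).

- **Large tray:** the brown bottle is in the far bay and the nested cups are in the near bay. When I lowered the small cup, it touched at the height expected for fully nested (TCP z 0.1485 m).
- **Small tray:** the small bottle is in the far bay and the vial in the near bay. Both bottles and the vial were lowered until the wrist force showed contact, then released.
- **Forces:** the highest wrist force I read at the end of any move was about 9 N, when the vial touched down. I did not log forces in between.
- **Last checks:** the final wrist and scene pictures show everything upright in its bay. The tall bottle, the turquoise cups and the other items look undisturbed; I judged this by eye. No check failed.
- **Measurement differences:** first estimates from the top camera were up to about 6 mm off in x for the two bottles, and I corrected them with the wrist camera before grasping. The two cameras agreed on the tray centres within about 2 mm.

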